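Lock a cabinet panel in the drilling jig

ROBOT

A 6-joint arm with a two-finger parallel gripper is mounted at the origin on the work surface. World frame = base frame: x ahead of the robot, y to its left, z up, the work surface at z = 0. Lengths are in mm, angles in degrees, forces in N, time in s.
With the tool pointing down it reaches from about 350 to 850 mm from the base axis. Payload 8.1 kg.
Tool frame: the origin (TCP) lies midway between the tips of the shut fingers; the grasp point (between the pads) lies 19 mm behind it; z points along the fingers, y is the line along which they close (so a half turn about z gives the same grasp; the last joint's range is limited). The gripper opens to 85 mm and grips with 20 to 120 N. Pads are 22 mm wide; open, the fingers measure 114 mm over their backs; the gripper's body (76 mm by 85 mm) begins 54 mm behind the grasp point. The pads swing forward as they close: fully open they stand 13 mm farther back than shut.
Start: joints at [63.862, 7.471, 85.268, -0, 87.261, -4.893], TCP at [217.396, 559.236, 231.292] pointing down, gripper open.
Joint ranges: [-169.43, 169.43], [-51.17, 129.36], [1.28, 143.12], [-76.62, 256.62], [0, 156.53], [-152.29, 152.29]. Speed limits (degrees/s): [136.94, 136.94, 159.86, 180, 180, 180].

INTERFACE

Orientations are given as [roll, pitch, yaw] about the fixed x, y, z axes, in that order (R = Rz(yaw) Ry(pitch) Rx(roll)).
In Python, from bench import sensors, optics, r gives the robot as it stands.
- The arm moves only by the tool apply_moves, never from a script. Its argument "targets" is a list of rows, each a list of 7 numbers: the shift along the tool's x, y, z in mm, then the turn, a rotation vector about the tool's x, y, z in rad, then the closure, from 0 (fully open) to 1 (shut). In form: [[x, y, z, wx, wy, wz, claw], ...]. A call has 1 to 20 rows; each row shifts and turns the commanded pose from where the row before left it, along the tool's axes as they then stand; what a row does not reach is not made up. A row lasts 1/8 s, in which the tool goes at most 62.5 mm and 10.7 degrees, less where a joint would pass 70% of its speed; a pose out of reach is approached as far as the arm can. A call is refused whole if a number of a shift passes 62.5 or a number of a turn 0.188, either way. A call with a gripper value outside its range is refused whole. The fingers move at their own pace and stop on an object; "force" is the grip in N (left out, the last holds). Time passes only in rows, so rows that do not move let the fingers close. It gives the time, the measured TCP pose, the force, the opening and the grip force at its end, in the units of the state.
- sensors.sense(): the state, without advancing time (a new reading comes with each control period).
- optics.snapshot(name): name is "scene" or "top"; returns the picture (480x640x3 uint8, red, green, blue); there is no depth.
- optics.get_calibration(name): a dict with "camera_matrix" (3x3 intrinsics, pixels), "pose" (4x4, takes a point from camera to world coordinates). Camera axes: x right, y down, z forward; pixel columns grow to the right and rows downward; lengths in mm; the calibration is good to about 2 mm. A picture is of the moment at which its call begins. get_calibration takes no time and is no camera call.
- r.hand_in(): hands the job in; it is judged then, once.
The state is a dict: "time": time; "joint_pos": joint angles; "qd": joint speeds; "joint_efforts": joint torques, N m; "tool_pos": TCP position; "tcp_rot": TCP orientation; "ft_force": force on the tool from outside, world axes, zero at the start; "wrist_torque": the same for the moment, N m; "finger_gap": finger opening in mm; "grip_force": force on a finger pad.
Only numpy, scipy, OpenCV 4.12 (cv2) and the standard library are available. Lean on these libraries where they do the work, as an engineer would, in place of code of your own. Each camera call takes 0.05 s, during which the arm holds its last target. There are 200 camera calls.

TASK

Slide the small wooden panel along the bed of the drilling jig into its slot until it is fully home against the end stop. Then fit the lever with the square hole all the way down onto the jig's square spindle, and with the lever turn the spindle clockwise as far as it goes, so that the locking dog lies across behind the panel. Leave the lever on the spindle, and do not shift the shorter round-holed lever, the glue bottle, the jar or the rubber discs.

Things in the scene. Friction and masses are not known exactly. Their poses are not given: they have to be found in the camera images.
- jig: fixed jig: plywood bed, grey rails. Origin on the bench, on the slot's centre line; x: the way the panel slides in. Bed 18 mm thick, x -180 to 170, y -155 to 85 mm. Slot x = 50 to the end stop at 145, 114 mm wide between side rails, 21 mm high under lips overhanging 20 mm each side (lip tops 46 mm above the bench); slanting guides widen it to 144 mm at x = 6. Steel bush bar across at x = 112
- slot_mouth (a point): centre of the slot's entrance, on the bed (18 mm above the bench), axes as the jig's
- slot_end (a point): foot of the end stop on the slot's centre line, on the bed; a panel that is home has its centre 70 mm before this point and its rear edge 5 mm past the jig's origin
- panel: flat wooden panel 140 mm (x) by 110 mm (y), 18 mm thick, about 0.2 kg, lying flat on the bed before the slot; too wide to grasp. Origin at the centre of its underside. Its x axis roughly follows the jig's x axis; its rear edge is at x = -70 mm
- spindle (a joint): turn of the spindle (rad), growing clockwise seen from above, -0.9 to the stop at 1.57. At 0 the locking dog points along the jig's -x, clear of the panel; at 1.57 it lies across the bed, along the jig's +y, 4 mm behind the rear edge of a panel that is home. Stiff (0.15 N m): stays where left. Dog: bar 88 mm long from the axis, 16 wide, 22 to 38 mm above the bench
- spindle_seat (a point): on the upright spindle's axis, on the round shoulder (32 mm diameter, 50 mm above the bench) where the lever's hub comes to rest; at x -7, y -115 mm of the jig. Turns with the spindle: x and y along the sides of the square shaft, dog along -x. Shaft 16 mm square, rising 41 mm above the shoulder, its last 7 mm tapered to 11 mm square
- lever: steel lever with a SQUARE hub 40 x 40 mm, 36 mm high, and a square 18 mm hole right through; 0.2 to 0.45 kg. Origin at the centre of the hub's underside, on the hole's axis; z up; hub and hole sides along x and y; arm (16 mm wide, 22 to 36 mm above the underside) along +x to a tip 115 mm from the axis. Fits the spindle in any of four positions a quarter turn apart; any will do
- round_lever: bystander: a shorter steel lever, 85 mm from hub axis to tip, with a ROUND 36 mm hub, 30 mm high, and a ROUND 14 mm hole; not the one to use. Origin at the centre of the hub's underside
- glue: bystander: white glue bottle with black cap, 64 mm diameter, 170 mm high; origin at the centre of its base
- jar: bystander: amber glass jar with steel lid, 72 mm diameter, 65 mm high; origin at the centre of its base
- discs: bystander: stack of three black rubber discs, 54 mm diameter, 27 mm high in all; origin at the centre of its base
Not all that is in view belongs to the job. What is shaped like the lever but green or orange is not meant.

How it is judged (in metres and radians):
On the way, in this order (a step that is already met when the one before it is completed fails the run):
1. the panel is home in the slot (x of panel in the frame of jig above 0.07 m and z of panel in the frame of jig below 0.022 m and angle between the x axis of panel and the x axis of jig, either way round below 0.06 rad and horizontal distance between panel and slot_end below 0.0755 m), for 0.2 s.
2. the square-holed lever sits all the way down on the spindle, the spindle not yet turned (horizontal distance between lever and spindle_seat below 0.004 m and z of lever in the frame of spindle_seat between -0.004 and 0.004 m and angle between lever's own z axis and vertical below 0.08 rad and value of joint spindle below 0.6 rad), for 0.2 s.
3. the spindle is turned clockwise with the lever on it until the dog lies across behind the panel (horizontal distance between lever and spindle_seat below 0.004 m and z of lever in the frame of spindle_seat between -0.004 and 0.004 m and angle between lever's own z axis and vertical below 0.08 rad and value of joint spindle above 1.4 rad), for 0.2 s.
At the end, for the whole second after the job is handed in: panel flat in the slot, within 5 mm of the end stop and 0.06 rad of its direction; square-holed lever upright on the spindle, within 4 mm of the shoulder; spindle past 1.40 rad (stop 1.57), the dog across behind the panel; lever and panel at rest (all of step 1 and all of step 3 and linear speed of each of lever, panel below 0.02 m/s); the robot touches nothing.
It fails at once if a bystander is moved more than 40 mm (distance of any of round_lever, glue, jar, discs from where it was at the start of the episode above 0.04 m).
It also fails if it takes over 72 s, if anything falls off the work surface, if the arm or the gripper's body presses on something with over 40 N, if the wrist force passes 120 N, or if a joint passes its speed limit or range.

## Working session

There is one attempt and no reset: what is moved stays moved. The work goes in short steps, Python scripts to look and compute and a tool call to move; the robot and the scene stay as the last step left them, time stands still between calls to the robot, and variables do not carry over. Pictures are saved under pics/ and viewed, at most 10 in all, crops included, and the job is handed in when it is done.

Besides the shell and the picture viewer there is one more tool, called after "Call:" as name(argument=value, ...), one argument or row to a line, values as JSON. apply_moves: Moves the arm, as the interface text tells. Its arguments: {"type":"object","properties":{"targets":{"type":"array"},"force":{"type":"number"}},"required":["targets"]}

```bash
mkdir -p pics; ls; python3 - <<'E'
from bench import sensors, optics, r
import cv2,json,numpy as np
for n in("scene","top"):
    im=optics.snapshot(n); cv2.imwrite(f"pics/{n}0.png",im[:,:,::-1])
    c=optics.get_calibration(n); print(n,np.round(c["camera_matrix"],1).tolist(),np.round(c["pose"],4).tolist())
print(sensors.sense())
E
```

```text
pics
scene [[573.7, 0.0, 320.0], [0.0, 573.7, 235.1], [0.0, 0.0, 1.0]] [[-0.717, 0.4412, -0.5396, 1493.875], [0.6967, 0.429, -0.5749, 873.3304], [-0.0222, -0.7882, -0.615, 1119.3866], [0.0, 0.0, 0.0, 1.0]]
top [[505.2, 0.0, 324.5], [0.0, 505.2, 236.9], [0.0, 0.0, 1.0]] [[0.0541, -0.9776, 0.2032, 284.7815], [-0.9985, -0.0519, 0.0158, -150.6008], [-0.0048, -0.2037, -0.979, 1290.9023], [0.0, 0.0, 0.0, 1.0]]
{'time': 0.1, 'joint_pos': array([ 6.38607966e+01,  7.51371121e+00,  8.53249609e+01,  1.86355800e-04,
        8.72609031e+01, -4.89376850e+00]), 'qd': array([ 0.10541519, -0.1643676 , -0.15293024, -0.0358047 , -0.03929312,
        0.10270998]), 'joint_efforts': array([ 9.02370375e-04, -5.70957184e+01, -5.01937830e+01, -2.92419772e-04,
        8.14951491e-03,  1.14948948e-04]), 'tool_pos': array([217.17843733, 558.76976887, 230.30036593]), 'tcp_rot': array([-1.79900804e+02, -8.68005721e-03,  1.58754549e+02]), 'ft_force': array([ 0.0046858 ,  0.63669112, -0.30677883]), 'wrist_torque': array([-0.03705526,  0.0599302 ,  0.03274124]), 'grip_force': 0.0, 'finger_gap': 85.5387699327922}
```

View pics/scene0.png

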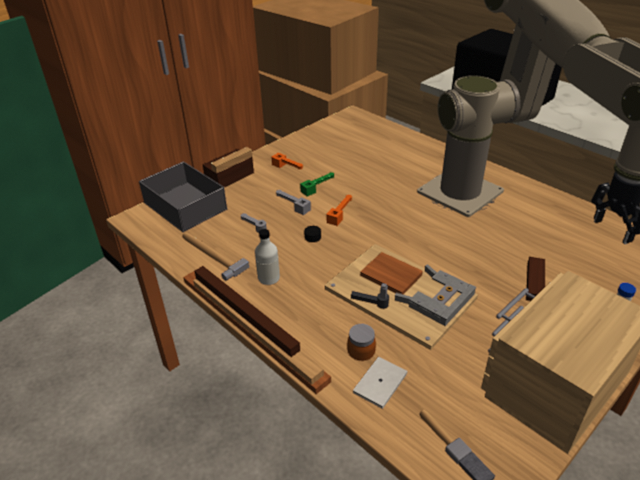

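View pics/top0.png

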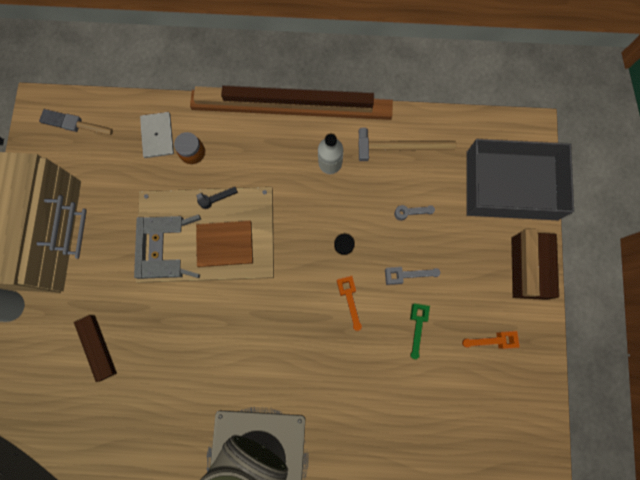

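Look-alikes in the top view: grey square-hub lever (395,276), grey round lever (402,212), orange levers (346,287) and (508,340), green lever (420,312). By the description I choose the grey one at (395,276), and check it in one close crop.

```bash
cat > h.py <<'E'
from bench import sensors, optics, r
import cv2, numpy as np
def ray(n,uv,z):
    c=optics.get_calibration(n);K=np.array(c["camera_matrix"]);P=np.array(c["pose"])
    uv=np.atleast_2d(uv).astype(float);d=np.c_[uv,np.ones(len(uv))]@np.linalg.inv(K).T@P[:3,:3].T
    return P[:3,3]+d*((z-P[2,3])/d[:,2])[:,None]
def proj(n,p):
    c=optics.get_calibration(n);K=np.array(c["camera_matrix"]);P=np.array(c["pose"])
    q=(np.atleast_2d(p)-P[:3,3])@P[:3,:3]@K.T
    return q[:,:2]/q[:,2:]
def snap(n,f=None):
    im=optics.snapshot(n)[:,:,::-1].copy()
    if f: cv2.imwrite(f"pics/{f}.png",im)
    return im
def blob(mask,box):
    x0,y0,x1,y1=box;m=np.zeros_like(mask);m[y0:y1,x0:x1]=mask[y0:y1,x0:x1]
    cs,_=cv2.findContours(m,cv2.RETR_EXTERNAL,cv2.CHAIN_APPROX_NONE)
    return max(cs,key=cv2.contourArea)
E
python3 - <<'E'
from h import *
im=cv2.imread("pics/top0.png");hsv=cv2.cvtColor(im,cv2.COLOR_BGR2HSV)
for p in [(395,268),(420,273),(225,243),(150,220),(260,200),(300,220),(204,200),(225,192)]: print(p,hsv[p[1],p[0]])
a=cv2.resize(im[255:297,375:447],None,fx=6,fy=6,interpolation=cv2.INTER_CUBIC)
b=cv2.resize(im[180:290,128:284],None,fx=5,fy=5,interpolation=cv2.INTER_CUBIC)
w=800;o=np.zeros((600,w,3),np.uint8);o[:550,:780]=b
cv2.imwrite("pics/jig.png",o);cv2.imwrite("pics/lev.png",a)
E
```

```text
(395, 268) [15  5 98]
(420, 273) [90  3 97]
(225, 243) [ 13 173 102]
(150, 220) [150   3  95]
(260, 200) [ 18 111 142]
(300, 220) [ 17 124 136]
(204, 200) [ 0  0 53]
(225, 192) [102  27  47]
```

View pics/jig.png

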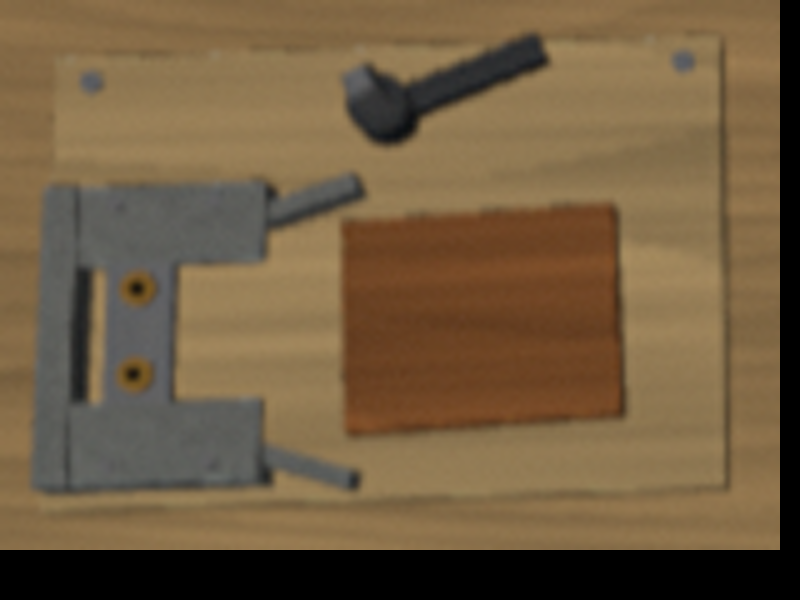

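View pics/lev.png

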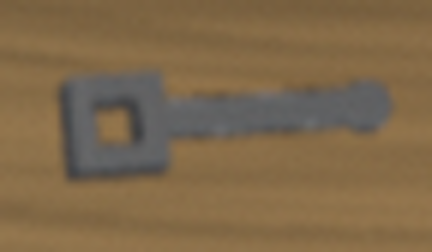

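The crops show the grey lever has a square hub and a square hole at about (394.7,275.8), with its tip at about (437.5,272). In the jig view the lip corners are at (181,232) and (181,260), the spindle at about (205,201), and the panel covers (197..252, 221..266). Next I measure all of these.

```bash
cat >> h.py <<'E'
def fit2(src,dst):
    a=src-src.mean(0);b=dst-dst.mean(0)
    t=np.arctan2((a[:,0]*b[:,1]-a[:,1]*b[:,0]).sum(),(a*b).sum())
    R=np.array([[np.cos(t),-np.sin(t)],[np.sin(t),np.cos(t)]])
    return t,R,dst.mean(0)-R@src.mean(0)
E
python3 - <<'E'
from h import *
im=cv2.imread("pics/top0.png");hsv=cv2.cvtColor(im,cv2.COLOR_BGR2HSV).astype(int)
C=lambda x,y:((x)/5+128-.4,(y)/5+180-.4)
J=[(-180,-155,18,C(722,38)),(-180,85,18,C(727,488)),(50,-37,46,C(266,261)),(50,37,46,C(264,400))]
src=np.array([j[:2] for j in J],float);dst=np.array([ray("top",j[3],j[2])[0,:2] for j in J])
t,R,o=fit2(src,dst);print("jig",np.degrees(t),o,"res",np.round(src@R.T+o-dst,1).tolist())
print("spindle",R@[-7,-115]+o, "px", proj("top",[*(R@[-7,-115]+o),91]))
# panel
m=((hsv[...,1]>150)&(hsv[...,0]<16)).astype(np.uint8)
c=blob(m,(185,210,262,275));rt=cv2.minAreaRect(ray("top",c[:,0],36)[:,:2].astype(np.float32));print("panel",rt)
pj=R.T@(np.array(rt[0])-o);print("panel in jig",pj)
# lever
m=((hsv[...,1]<45)).astype(np.uint8)
c=blob(m,(380,262,445,290));P=ray("top",c[:,0],36)[:,:2].astype(np.float32)
hole=ray("top",(394.4,275.6),36)[0];print("hole approx",hole)
far=np.linalg.norm(P-hole[:2],axis=1);tip=P[far>100].mean(0);print("tip",tip,far.max())
h=P[far<32];rh=cv2.minAreaRect(h);print("hub rect",rh)
mm=cv2.findContours(m[262:290,380:445],cv2.RETR_CCOMP,cv2.CHAIN_APPROX_NONE)
for cc,hi in zip(mm[0],mm[1][0]):
    if hi[3]>=0: print("inner",cc[:,0].mean(0)+[380,262])
# dog
m=((hsv[...,2]<75)&(hsv[...,1]<90)).astype(np.uint8);c=blob(m,(190,183,245,212))
d=ray("top",c[:,0],38)[:,:2];s=R@[-7,-115]+o;fd=np.linalg.norm(d-s,axis=1);k=d[fd>60].mean(0)-s
kj=R.T@k;print("dog dir jig deg",np.degrees(np.arctan2(kj[1],kj[0])),fd.max())
# scene check
ims=cv2.imread("pics/scene0.png")
print("scene pred lever hub, shaft top",proj("scene",[*hole[:2],36]),proj("scene",[*s,91]))
cv2.imwrite("pics/sc.png",np.vstack([cv2.resize(ims[180:230,260:360],None,fx=6,fy=6,interpolation=2),cv2.resize(ims[270:320,340:440],None,fx=6,fy=6,interpolation=2)]))
E
```

```text
jig 95.03306351958136 [505.8446133  180.04204346] res [[1.2, -0.5], [-0.9, -1.1], [1.3, 0.6], [-1.6, 1.0]]
spindle [621.01531481 183.15805275] px [[199.30244685 195.76942857]]
panel ((515.2500610351562, 122.86514282226562), (109.635986328125, 138.60458374023438), 7.094334602355957)
panel in jig [-57.78158565  -4.35301879]
hole approx [ 455.92153976 -310.05726455   36.        ]
tip [ 470.85474 -416.3893 ] 112.31620292086369
hub rect ((457.1445007324219, -314.0436706542969), (40.715545654296875, 53.68953323364258), 7.382124900817871)
inner [393.5 275.5]
dog dir jig deg -159.41243005486018 86.72657120158418
scene pred lever hub, shaft top [[303.0837165  201.45231518]] [[384.1649047  284.53497618]]
```

View pics/sc.png

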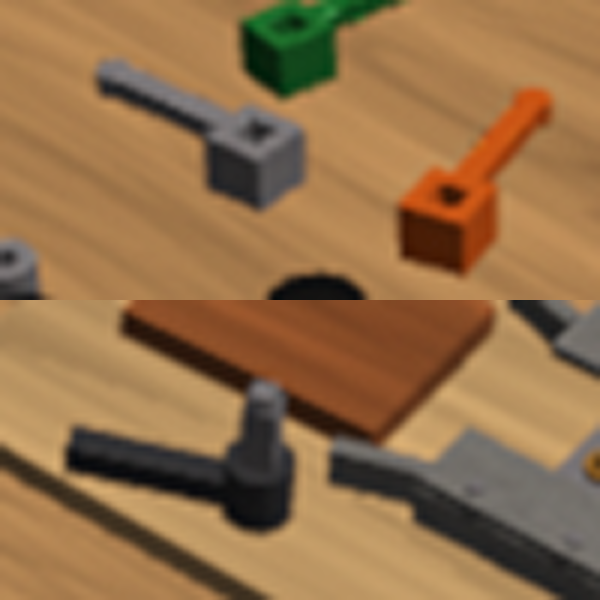

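The scene crop confirms the spindle: shaft top at (384,284) against a predicted (384.2,284.5). The lever's hole is at (302.6,201.4) against a predicted (303.1,201.5). First I turn the tool to the jig yaw and travel to a point behind the panel.

Call:
apply_moves(
  targets=[
    [0, 0, 0, 0, 0, 0.16, 0],
    [0, 0, 0, 0, 0, 0.16, 0],
    [0, 0, 0, 0, 0, 0.16, 0],
    [0, 0, 0, 0, 0, 0.16, 0],
    [0, 0, 0, 0, 0, 0.16, 0],
    [0, 0, 0, 0, 0, 0.16, 0],
    [0, 0, 0, 0, 0, 0.152, 0],
    [-43, 19.5, 0, 0, 0, 0, 0],
    [-43, 19.5, 0, 0, 0, 0, 0],
    [-43, 19.5, 0, 0, 0, 0, 0],
    [-43, 19.5, 0, 0, 0, 0, 0],
    [-43, 19.5, 0, 0, 0, 0, 0],
    [-43, 19.5, 0, 0, 0, 0, 0],
    [-43, 19.5, 0, 0, 0, 0, 0],
    [-43, 19.5, 0, 0, 0, 0, 0],
    [-43, 19.5, 0, 0, 0, 0, 0],
    [-43, 19.5, 0, 0, 0, 0, 0],
    [-43, 19.5, 0, 0, 0, 0, 0],
    [-43, 19.5, 0, 0, 0, 0, 0],
    [-43, 19.5, 0, 0, 0, 0, 0],
  ],
)

```text
time: 2.6
tool_pos: [519.4, 23.2, 230.9]
tcp_rot: [-180.0, -0.0, 95.0]
ft_force: [-0.6, -0.0, 1.1]
finger_gap: 85.5
grip_force: 0.0
```

Call:
apply_moves(
  targets=[
    [-3, 0, 24, 0, 0, 0, 0],
    [0, 0, 24, 0, 0, 0, 0],
    [0, 0, 24, 0, 0, 0, 0],
    [0, 0, 24, 0, 0, 0, 0],
    [0, 0, 24, 0, 0, 0, 0],
    [0, 0, 24, 0, 0, 0, 0],
    [0, 0, 24, 0, 0, 0, 0],
    [0, 0, 24, 0, 0, 0, 0],
    [0, 0, 9, 0, 0, 0, 0],
    [0, 0, 9, 0, 0, 0, 0],
    [0, 0, 9, 0, 0, 0, 0],
    [0, 0, 0, 0, 0, 0, 0],
  ],
)

```text
time: 4.1
tool_pos: [519.0, 21.7, 11.9]
tcp_rot: [-180.0, -0.0, 95.0]
ft_force: [0.6, 0.2, -0.7]
finger_gap: 85.4
grip_force: 0.0
```

```bash
python3 - <<'E'
from h import *
a=snap("scene");b=snap("top")
cv2.imwrite("pics/pre.png",np.vstack([cv2.resize(a[210:330,310:470],(800,600))[:300*2:1][:600] [::2,::2],cv2.resize(b[180:290,128:288],(400,275))]))
E
```

```text
(no output)
```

View pics/pre.png

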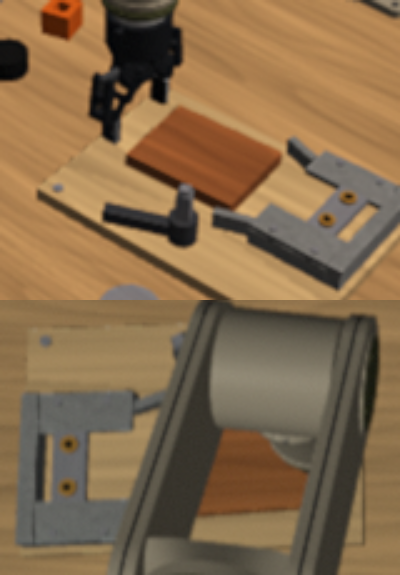

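The fingers stand upright on both sides, just behind the panel's rear edge (scene crop about (110,135) and (160,95)). Now I push.

Call:
apply_moves(
  targets=[
    [8, 0, 0, 0, 0, 0, 0],
    [8, 0, 0, 0, 0, 0, 0],
    [6, 0, 0, 0, 0, 0, 0],
    [6, 0, 0, 0, 0, 0, 0],
    [6, -0.4, 0, 0, 0, 0, 0],
    [6, -0.4, 0, 0, 0, 0, 0],
    [6, -0.4, 0, 0, 0, 0, 0],
    [6, -0.4, 0, 0, 0, 0, 0],
    [6, -0.4, 0, 0, 0, 0, 0],
    [6, -0.4, 0, 0, 0, 0, 0],
    [6, -0.4, 0, 0, 0, 0, 0],
    [6, -0.4, 0, 0, 0, 0, 0],
    [6, -0.4, 0, 0, 0, 0, 0],
    [6, -0.4, 0, 0, 0, 0, 0],
    [6, 0, 0, 0, 0, 0, 0],
    [6, 0, 0, 0, 0, 0, 0],
    [6, 0, 0, 0, 0, 0, 0],
    [6, 0, 0, 0, 0, 0, 0],
    [0, 0, 0, 0, 0, 0, 0],
  ],
)

```text
time: 6.58
tool_pos: [505.8, 133.8, 12.5]
tcp_rot: [179.9, -0.0, 95.1]
ft_force: [1.1, -0.2, -0.1]
finger_gap: 85.5
grip_force: 0.0
```

Call:
apply_moves(
  targets=[
    [4, 0, 0, 0, 0, 0, 0],
    [4, 0, 0, 0, 0, 0, 0],
    [4, 0, 0, 0, 0, 0, 0],
    [4, 0, 0, 0, 0, 0, 0],
    [4, 0, 0, 0, 0, 0, 0],
    [4, 0, 0, 0, 0, 0, 0],
    [4, 0, 0, 0, 0, 0, 0],
    [4, 0, 0, 0, 0, 0, 0],
    [2, 0, 0, 0, 0, 0, 0],
    [0, 0, 0, 0, 0, 0, 0],
  ],
)

```text
time: 7.82
tool_pos: [502.3, 167.1, 12.1]
tcp_rot: [-180.0, -0.0, 95.1]
ft_force: [-0.5, 1.2, 0.0]
finger_gap: 85.3
grip_force: 0.0
```

```bash
python3 - <<'E'
from h import *
a=snap("scene");cv2.imwrite("pics/p2.png",cv2.resize(a[230:330,320:480],(800,500)))
E
```

```text
(no output)
```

View pics/p2.png

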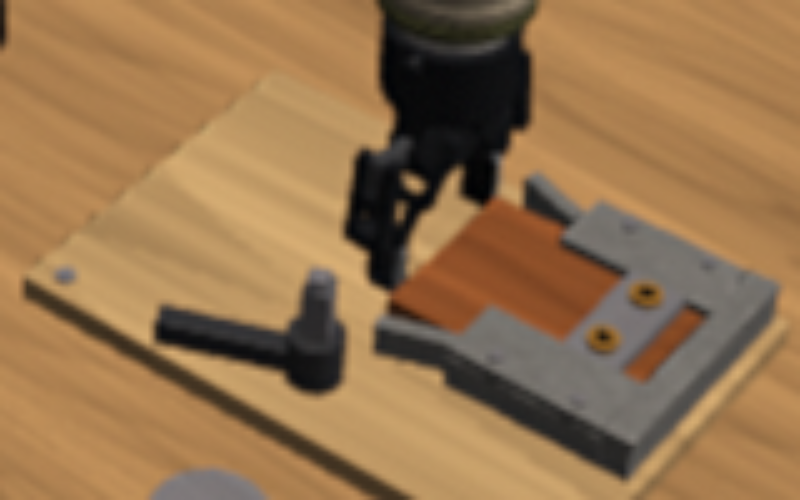

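The panel has gone in straight and shows behind the bush bar at (670,345) in the crop. A few mm remain.

Call:
apply_moves(
  targets=[
    [1.5, 0, 0, 0, 0, 0, 0],
    [1.5, 0, 0, 0, 0, 0, 0],
    [1, 0, 0, 0, 0, 0, 0],
    [1, 0, 0, 0, 0, 0, 0],
    [1, 0, 0, 0, 0, 0, 0],
    [0, 0, 0, 0, 0, 0, 0],
  ],
)

```text
time: 8.62
tool_pos: [501.9, 172.9, 12.3]
tcp_rot: [180.0, -0.0, 95.0]
ft_force: [1.4, 0.4, 0.6]
finger_gap: 85.4
grip_force: 0.2
```

Call:
apply_moves(
  targets=[
    [1, 0, 0, 0, 0, 0, 0],
    [1, 0, 0, 0, 0, 0, 0],
    [1, 0, 0, 0, 0, 0, 0],
    [1, 0, 0, 0, 0, 0, 0],
    [0, 0, 0, 0, 0, 0, 0],
  ],
)

```text
time: 9.25
tool_pos: [502.1, 173.7, 12.3]
tcp_rot: [-180.0, 0.3, 95.0]
ft_force: [0.3, -17.1, 3.6]
finger_gap: 85.3
grip_force: 8.7
```

The 17 N force right where the end stop is expected means the panel is home. I press briefly, back off and rise.

Call:
apply_moves(
  targets=[
    [1, 0, 0, 0, 0, 0, 0],
    [0, 0, 0, 0, 0, 0, 0],
    [0, 0, 0, 0, 0, 0, 0],
    [-10, 0, 0, 0, 0, 0, 0],
    [-10, 0, 0, 0, 0, 0, 0],
    [-10, 0, 0, 0, 0, 0, 0],
    [0, 0, -35, 0, 0, 0, 0],
    [0, 0, -40, 0, 0, 0, 0],
    [-40, 0, -40, 0, 0, 0, 0],
    [-45, 0, 0, 0, 0, 0, 0],
    [-45, 0, 0, 0, 0, 0, 0],
    [-45, 0, 0, 0, 0, 0, 0],
    [-45, 0, 0, 0, 0, 0, 0],
    [-45, 0, 0, 0, 0, 0, 0],
    [-45, 0, 0, 0, 0, 0, 0],
    [-45, 0, 0, 0, 0, 0, 0],
    [-45, 0, 0, 0, 0, 0, 0],
    [-45, 0, 0, 0, 0, 0, 0],
    [0, 0, 0, 0, 0, 0, 0],
  ],
)

```text
time: 11.62
tool_pos: [542.8, -298.7, 127.2]
tcp_rot: [180.0, 0.0, 94.8]
ft_force: [0.1, 0.1, -0.6]
finger_gap: 85.1
grip_force: 0.0
```

```bash
python3 - <<'E'
from h import *
im=snap("top","top2");hsv=cv2.cvtColor(im,cv2.COLOR_BGR2HSV).astype(int)
m=((hsv[...,1]>150)&(hsv[...,0]<16)).astype(np.uint8)
c=blob(m,(120,210,262,275))
t,R,o=np.radians(95.03),None,np.array([505.84,180.04]);R=np.array([[np.cos(t),-np.sin(t)],[np.sin(t),np.cos(t)]])
p=(ray("top",c[:,0],36)[:,:2]-o)@R;print("panel min jig x",np.sort(p[:,0])[:12].round(1))
e=p[p[:,0]<np.min(p[:,0])+4];print(np.polyfit(e[:,1],e[:,0],1))
# dog edges: use both long edges near its top
m=((hsv[...,2]<75)&(hsv[...,1]<90)).astype(np.uint8);c=blob(m,(190,180,250,212))
d=(ray("top",c[:,0],38)[:,:2]-o)@R-[-7,-115]
f=np.linalg.norm(d,axis=1);k=(f>28)&(f<82)
print("dog line dir",np.degrees(np.arctan2(*(cv2.fitLine(d[k].astype(np.float32),2,0,.01,.01).ravel()[[1,0]]))),cv2.fitLine(d[k].astype(np.float32),2,0,.01,.01).ravel())
ends=d[f>84];print("tip",ends.mean(0))
print(sensors.sense()["tool_pos"])
E
```

```text
panel min jig x [4.6 4.7 4.7 4.7 4.8 4.8 4.9 4.9 5.  5.  5.1 5.1]
[-0.01370157  5.51313965]
dog line dir 21.029934 [  0.93339306   0.35885566 -51.627678   -18.702421  ]
tip [-79.56274048 -29.68450173]
[ 542.82597242 -296.79229849  127.0044631 ]
```

The panel is home: its rear edge is at jig x ≈ 5 and square. The dog lies at about 20.7°, so the spindle is at about -0.36 rad. Next I grasp the lever's hub.

Call:
apply_moves(
  targets=[
    [-2, 0, 0, 0, 0, -0.05, 0],
    [0, -22, 0, 0, 0, 0, 0],
    [0, -22, 0, 0, 0, 0, 0],
    [0, -22, 0, 0, 0, 0, 0],
    [0, -22, 0, 0, 0, 0, 0],
    [0, 0, 20, 0, 0, 0, 0],
    [0, 0, 20, 0, 0, 0, 0],
    [0, 0, 20, 0, 0, 0, 0],
    [0, 0, 0, 0, 0, 0, 0],
  ],
)

```text
time: 12.8
tool_pos: [455.0, -307.4, 63.8]
tcp_rot: [-179.8, -0.3, 98.0]
ft_force: [-0.7, 0.9, 0.0]
finger_gap: 85.0
grip_force: 0.0
```

```bash
python3 - <<'E'
from h import *
a=snap("scene");b=snap("top")
s=sensors.sense();print(s["tool_pos"],s["tcp_rot"])
cv2.imwrite("pics/g1.png",np.hstack([cv2.resize(a[150:230,250:350],(400,320)),cv2.resize(b[240:320,350:450],(400,320))]))
E
```

```text
[ 456.36449647 -308.8900662    66.59179059] [-1.79949988e+02 -6.40150176e-02  9.79442868e+01]
```

View pics/g1.png

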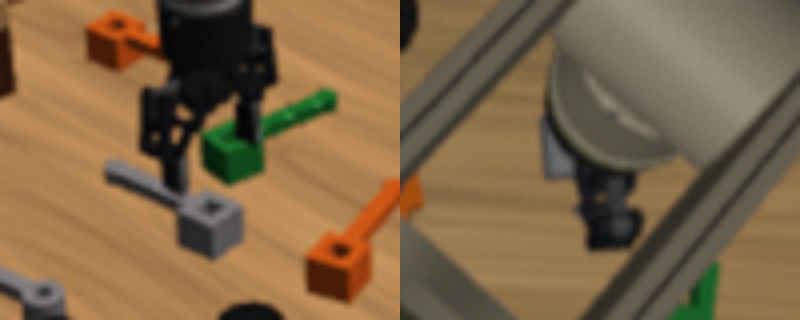

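The gripper straddles the grey hub. Now I descend and close.

Call:
apply_moves(
  targets=[
    [-1.5, 0, 20, 0, 0, 0, 0],
    [0, 0, 20, 0, 0, 0, 0],
    [0, 0, 12, 0, 0, 0, 0],
    [0, 0, 9, 0, 0, 0, 0],
    [0, 0, 0, 0, 0, 0, 1],
    [0, 0, 0, 0, 0, 0, 1],
    [0, 0, 0, 0, 0, 0, 1],
    [0, 0, 0, 0, 0, 0, 1],
    [0, 0, 0, 0, 0, 0, 1],
    [0, 0, 0, 0, 0, 0, 1],
  ],
  force=70,
)

```text
time: 14.15
tool_pos: [457.3, -311.6, 7.4]
tcp_rot: [179.9, 0.1, 97.9]
ft_force: [0.4, 1.3, 5.5]
finger_gap: 38.8
grip_force: 71.3
```

Call:
apply_moves(
  targets=[
    [0, 0, -15, 0, 0, 0, 1],
    [0, 0, -20, 0, 0, 0, 1],
    [0, 0, -20, 0, 0, 0, 1],
    [0, 0, -25, 0, 0, 0, 1],
    [0, 0, -25, 0, 0, 0, 1],
    [0, 0, -25, 0, 0, -0.155, 1],
    [0, 0, -10, 0, 0, -0.155, 1],
    [20, 20, 0, 0, 0, 0, 1],
    [34, 33, 0, 0, 0, 0, 1],
    [34, 33, 0, 0, 0, 0, 1],
    [34, 33, 0, 0, 0, 0, 1],
    [34, 33, 0, 0, 0, 0, 1],
    [34, 33, 0, 0, 0, 0, 1],
    [34, 33, 0, 0, 0, 0, 1],
    [34, 33, 0, 0, 0, 0, 1],
    [34, 33, 0, 0, 0, 0, 1],
    [34, 33, 0, 0, 0, 0, 1],
    [34, 33, 0, 0, 0, 0, 1],
    [14, 13, 0, 0, 0, 0, 1],
    [0, 0, 0, 0, 0, 0, 1],
  ],
)

```text
time: 16.65
tool_pos: [621.8, 184.4, 147.0]
tcp_rot: [180.0, 0.0, 115.8]
ft_force: [1.1, -0.3, -1.5]
finger_gap: 39.0
grip_force: 71.1
```

```bash
python3 - <<'E'
from h import *
a=snap("scene","s3");b=snap("top","t3")
s=sensors.sense();print(s["tool_pos"],s["tcp_rot"],s["finger_gap"],s["joint_pos"])
print("tcp px",proj("scene",s["tool_pos"]),proj("top",s["tool_pos"]))
cv2.imwrite("pics/h1.png",np.hstack([cv2.resize(a[200:320,320:440],(400,400)),cv2.resize(b[130:250,150:270],(400,400))]))
E
```

```text
[621.53217729 182.45038302 146.66848607] [-1.79980354e+02  3.10223857e-02  1.15654946e+02] 39.11872472200404 [ 1.18457422e+01  1.76628544e+01  8.25056393e+01 -3.53692228e-02
  7.98431814e+01 -1.38029579e+01]
tcp px [[384.83725793 268.48744101]] [[193.7954866  188.89868373]]
```

View pics/h1.png

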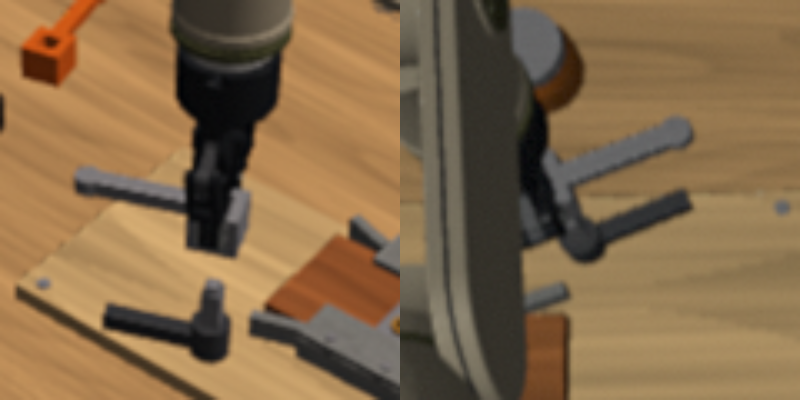

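The lever is held level and parallel to the dog: knob at about (234,170) in the top view, hub just above the shaft. I measure the knob to find the lever's offset along its arm.

```bash
python3 - <<'E'
from h import *
tcp=np.array([621.53,182.45,146.67]);u=np.array([np.cos(np.radians(-64.34)),np.sin(np.radians(-64.34))]);v=np.array([-u[1],u[0]])
def tip(f,n,box,z,org,u,v,lo=70):
    im=cv2.imread(f"pics/{f}.png");hsv=cv2.cvtColor(im,cv2.COLOR_BGR2HSV).astype(int)
    m=((hsv[...,1]<60)&(hsv[...,2]>75)).astype(np.uint8);c=blob(m,box)
    M=np.zeros_like(m);cv2.drawContours(M,[c],-1,1,-1);ys,xs=np.nonzero(M)
    p=ray(n,np.c_[xs,ys],z)[:,:2]-org;a=p@u;b=p@v;k=a>lo
    print(f,"tip max",np.sort(a)[-6:].round(1),"lateral mean knob",b[a>a.max()-10].mean().round(1),"mid arm",b[(a>50)&(a<90)].mean().round(1))
for dz in (5,7): tip("t3","top",(196,155,245,200),146.67-dz+36,tcp[:2],u,v)
u0=np.array([np.cos(np.radians(-82.1)),np.sin(np.radians(-82.1))]);v0=np.array([-u0[1],u0[0]])
tip("top0","top",(380,262,445,290),36,np.array([457.3,-311.6]),u0,v0)
tip("s3","scene",(335,240,400,290),146.67-6+36,tcp[:2],u,v)
tip("scene0","scene",(270,185,315,215),36,np.array([457.3,-311.6]),u0,v0)
E
```

```text
t3 tip max [110.2 110.7 111.1 111.5 112.4 112.8] lateral mean knob -0.6 mid arm -0.6
t3 tip max [110.2 110.6 111.  111.5 112.3 112.7] lateral mean knob 0.2 mid arm 0.3
top0 tip max [108.7 109.6 109.9 110.3 110.6 110.9] lateral mean knob -1.1 mid arm -0.7
s3 tip max [108.4 109.4 109.5 110.7 110.8 112. ] lateral mean knob 3.3 mid arm 4.6
scene0 tip max [107.4 108.7 108.9 110.2 111.5 114.3] lateral mean knob -0.0 mid arm 1.4
```

Call:
apply_moves(
  targets=[
    [-0.6, 0, 15, 0, 0, 0, 1],
    [0, 0, 15, 0, 0, 0, 1],
    [0, 0, 12, 0, 0, 0, 1],
    [0, 0, 0, 0, 0, 0, 1],
    [0, 0, 3, 0, 0, 0, 1],
    [0, 0, 3, 0, 0, 0, 1],
    [0, 0, 3, 0, 0, 0, 1],
    [0, 0, 3, 0, 0, 0, 1],
    [0, 0, 0, 0, 0, 0, 1],
  ],
)

```text
time: 17.88
tool_pos: [621.7, 182.7, 91.9]
tcp_rot: [-180.0, -0.0, 115.7]
ft_force: [-0.1, 0.7, -2.3]
finger_gap: 38.9
grip_force: 71.1
```

```bash
python3 - <<'E'
from h import *
a=snap("scene");s=sensors.sense();print(s["tool_pos"],s["tcp_rot"],s["ft_force"],s["wrist_torque"])
cv2.imwrite("pics/i1.png",cv2.resize(a[230:310,340:430],(675,600)))
E
```

```text
[621.79180081 182.76068569  92.14245653] [-1.79982916e+02 -3.46332870e-03  1.15670680e+02] [ 0.2035386   0.03450991 -3.09468395] [-0.0301353   0.01933826  0.04642314]
```

View pics/i1.png

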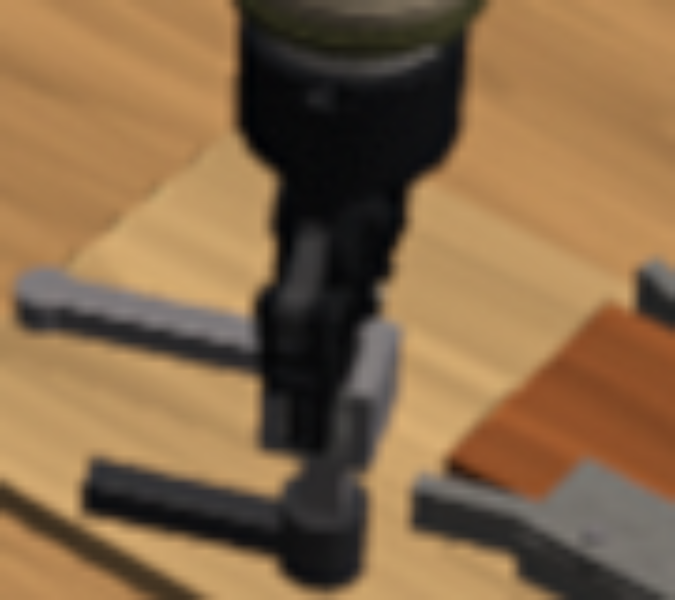

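The hub is just over the shaft tip with no contact force, so it looks centred. I go on down.

Call:
apply_moves(
  targets=[
    [0, 0, 2, 0, 0, 0, 1],
    [0, 0, 2, 0, 0, 0, 1],
    [0, 0, 2, 0, 0, 0, 1],
    [0, 0, 2, 0, 0, 0, 1],
    [0, 0, 2, 0, 0, 0, 1],
    [0, 0, 0, 0, 0, 0, 1],
  ],
)

```text
time: 18.68
tool_pos: [621.7, 182.7, 82.0]
tcp_rot: [-180.0, -0.0, 115.7]
ft_force: [0.4, -0.2, -1.4]
finger_gap: 38.6
grip_force: 71.1
```

Call:
apply_moves(
  targets=[
    [0, 0, 3, 0, 0, 0, 1],
    [0, 0, 3, 0, 0, 0, 1],
    [0, 0, 3, 0, 0, 0, 1],
    [0, 0, 3, 0, 0, 0, 1],
    [0, 0, 3, 0, 0, 0, 1],
    [0, 0, 3, 0, 0, 0, 1],
    [0, 0, 2, 0, 0, 0, 1],
    [0, 0, 2, 0, 0, 0, 1],
    [0, 0, 1, 0, 0, 0, 1],
    [0, 0, 1, 0, 0, 0, 1],
    [0, 0, 0, 0, 0, 0, 1],
  ],
)

```text
time: 20.05
tool_pos: [621.9, 182.8, 58.2]
tcp_rot: [-180.0, -0.0, 115.7]
ft_force: [-0.7, 1.4, -3.4]
finger_gap: 39.5
grip_force: 71.1
```

Call:
apply_moves(
  targets=[
    [0, 0, 1, 0, 0, 0, 1],
    [0, 0, 1, 0, 0, 0, 1],
    [0, 0, 1, 0, 0, 0, 1],
    [0, 0, 0, 0, 0, 0, 1],
    [0, 0, 0, 0, 0, 0, 1],
  ],
)

```text
time: 20.68
tool_pos: [622.2, 182.9, 57.3]
tcp_rot: [180.0, 0.0, 115.7]
ft_force: [-7.4, -0.5, 11.8]
finger_gap: 38.9
grip_force: 72.9
```

The hub sits on the shoulder. Now I turn clockwise, pivoting about the spindle axis, which lies 1.5 mm along tool +x.

Call:
apply_moves(
  targets=[
    [0, 0, -0.7, 0, 0, 0, 1],
    [0, 0, 0, 0, 0, 0, 1],
    [0, -0.2, 0, 0, 0, 0.14, 1],
    [0, -0.2, 0, 0, 0, 0.14, 1],
    [0, -0.2, 0, 0, 0, 0.14, 1],
    [0, -0.2, 0, 0, 0, 0.14, 1],
    [0, -0.2, 0, 0, 0, 0.14, 1],
    [0, -0.2, 0, 0, 0, 0.14, 1],
    [0, 0, 0, 0, 0, 0, 1],
  ],
)

```text
time: 21.8
tool_pos: [621.9, 183.6, 57.4]
tcp_rot: [179.9, -0.1, 67.6]
ft_force: [0.6, 4.2, 5.1]
finger_gap: 38.9
grip_force: 72.0
```

Call:
apply_moves(
  targets=[
    [0, -0.2, 0, 0, 0, 0.14, 1],
    [0, -0.2, 0, 0, 0, 0.14, 1],
    [0, -0.2, 0, 0, 0, 0.14, 1],
    [0, -0.2, 0, 0, 0, 0.14, 1],
    [0, -0.2, 0, 0, 0, 0.14, 1],
    [0, -0.2, 0, 0, 0, 0.14, 1],
    [0, -0.2, 0, 0, 0, 0.14, 1],
    [0, 0, 0, 0, 0, 0, 1],
  ],
)

```text
time: 22.8
tool_pos: [622.1, 183.4, 57.4]
tcp_rot: [180.0, -0.3, 11.5]
ft_force: [4.1, 0.1, 2.8]
finger_gap: 39.2
grip_force: 71.8
```

```bash
python3 -c "
from h import *
s=sensors.sense();print(s['tool_pos'],s['tcp_rot'],s['ft_force'],s['wrist_torque'])"
```

```text
[622.05543333 183.40176377  57.40705313] [179.95591269  -0.26282632  11.47008811] [4.08467327 0.06059917 2.81345776] [ 0.12701965 -0.81410624 -0.04737764]
```

Call:
apply_moves(
  targets=[
    [0, 0, 0, 0, 0, 0.05, 1],
    [0, 0, 0, 0, 0, 0.05, 1],
    [0, 0, 0, 0, 0, 0.05, 1],
    [0, 0, 0, 0, 0, 0.05, 1],
    [0, 0, 0, 0, 0, 0, 1],
    [0, 0, 0, 0, 0, 0, 1],
  ],
)

```text
time: 23.55
tool_pos: [622.1, 183.4, 57.4]
tcp_rot: [-180.0, -0.3, 0.1]
ft_force: [5.1, -0.0, 1.7]
finger_gap: 39.2
grip_force: 71.7
```

```bash
python3 -c "
from h import *
s=sensors.sense();print(s['tool_pos'],s['tcp_rot'],s['ft_force'],s['wrist_torque'])"
```

```text
[622.11531387 183.35692889  57.42462504] [-1.79991196e+02 -2.74120111e-01  1.30125368e-01] [ 5.13480825 -0.02571502  1.73370848] [ 0.03994713 -0.79137167  0.01661914]
```

Call:
apply_moves(
  targets=[
    [0, 0, 0, 0, 0, 0.05, 1],
    [0, 0, 0, 0, 0, 0.05, 1],
    [0, 0, 0, 0, 0, 0, 1],
  ],
)

```text
time: 23.92
tool_pos: [622.2, 183.3, 57.4]
tcp_rot: [-180.0, -0.3, -5.6]
ft_force: [6.2, 0.1, 1.8]
finger_gap: 38.8
grip_force: 71.7
```

```bash
python3 - <<'E'
from h import *
s=sensors.sense();print(s['tcp_rot'],s['ft_force'],s['wrist_torque'])
# dog dir from the scene view: dark pixels on the bed behind the panel
t=np.radians(95.03);R=np.array([[np.cos(t),-np.sin(t)],[np.sin(t),np.cos(t)]]);o=np.array([505.84,180.04])
a=snap("scene","s4")
for d in (60,75,90,100):
  th=np.radians(d);
  for rr in (50,65,80):
    q=np.array([-7,-115])+rr*np.array([np.cos(th),np.sin(th)]);u=proj("scene",[*(R@q+o),38])[0].round().astype(int)
    print(d,rr,u,a[u[1],u[0]])
E
```

```text
[-179.98217093   -0.28252773   -5.59656091] [6.17272271 0.12400737 1.81132945] [-0.04056755 -0.8722571   0.5589262 ]
60 50 [400 295] [111 117 120]
60 65 [405 293] [ 33  66 124]
60 80 [410 292] [ 42  81 145]
75 50 [398 292] [61 78 95]
75 65 [402 289] [ 44  86 153]
75 80 [406 287] [ 41  79 142]
90 50 [394 289] [10  8  8]
90 65 [397 286] [9 8 8]
90 80 [400 283] [15 13 12]
100 50 [391 288] [12 12 12]
100 65 [394 285] [13 12 12]
100 80 [396 281] [14 14 14]
```

The wrist moment has risen to 0.56 N m, so the spindle is at its stop. I nudge once more, release, and rise straight up.

Call:
apply_moves(
  targets=[
    [0, 0, 0, 0, 0, 0.03, 1],
    [0, 0, 0, 0, 0, 0, 1],
    [0, 0, 0, 0, 0, -0.03, 1],
    [0, 0, 0, 0, 0, 0, 0],
    [0, 0, 0, 0, 0, 0, 0],
    [0, 0, 0, 0, 0, 0, 0],
    [0, 0, 0, 0, 0, 0, 0],
    [0, 0, 0, 0, 0, 0, 0],
    [0, 0, -8, 0, 0, 0, 0],
    [0, 0, -12, 0, 0, 0, 0],
    [0, 0, -20, 0, 0, 0, 0],
    [0, 0, -30, 0, 0, 0, 0],
    [0, 0, -30, 0, 0, 0, 0],
    [-40, 0, -20, 0, 0, 0, 0],
    [-45, 0, 0, 0, 0, 0, 0],
    [-45, 0, 0, 0, 0, 0, 0],
    [-45, 0, 0, 0, 0, 0, 0],
    [-45, 0, 0, 0, 0, 0, 0],
    [0, 0, 0, 0, 0, 0, 0],
    [0, 0, 0, 0, 0, 0, 0],
  ],
)

```text
time: 26.48
tool_pos: [402.0, 206.2, 177.7]
tcp_rot: [-179.9, -0.2, -5.8]
ft_force: [1.1, 0.5, -0.5]
finger_gap: 85.5
grip_force: 0.0
```

```bash
python3 - <<'E'
from h import *
t=np.radians(95.03);R=np.array([[np.cos(t),-np.sin(t)],[np.sin(t),np.cos(t)]]);o=np.array([505.84,180.04])
print(sensors.sense()["tool_pos"])
im=snap("scene","s5");hsv=cv2.cvtColor(im,cv2.COLOR_BGR2HSV).astype(int)
J=lambda uv,z:(ray("scene",uv,z)[:,:2]-o)@R-[-7,-115]
# lever top (z 86 when seated), seen as mid-grey
m=((hsv[...,1]<45)&(hsv[...,2]>75)).astype(np.uint8);M=np.zeros_like(m)
ys,xs=np.nonzero(m);p=J(np.c_[xs,ys],86);k=(np.hypot(*p.T)<130)
for lo,hi in((-25,-15),(25,35),(50,60),(75,85),(95,102),(105,112),(112,118),(118,126)):
    s=k&(p[:,1]>lo)&(p[:,1]<hi)&(abs(p[:,0])<30);print("lever y",lo,hi,s.sum(),p[s,0].mean().round(1) if s.any() else None)
m=(hsv[...,2]<45);ys,xs=np.nonzero(m);p=J(np.c_[xs,ys],38);k=(abs(p[:,0])<40)
for lo in range(15,100,10):
    s=k&(p[:,1]>lo)&(p[:,1]<lo+10);print("dark y",lo,s.sum(),p[s,0].mean().round(1) if s.any() else None)
E
```

```text
[402.00790721 206.16879365 177.71299175]
lever y -25 -15 42 8.3
lever y 25 35 21 7.5
lever y 50 60 19 10.8
lever y 75 85 21 15.1
lever y 95 102 13 16.2
lever y 105 112 5 14.5
lever y 112 118 0 None
lever y 118 126 0 None
dark y 15 8 0.4
dark y 25 18 29.9
dark y 35 3 34.7
dark y 45 4 9.2
dark y 55 2 7.9
dark y 65 4 8.6
dark y 75 1 7.3
dark y 85 0 None
dark y 95 0 None
```

```bash
python3 - <<'E'
from h import *
t=np.radians(95.03);R=np.array([[np.cos(t),-np.sin(t)],[np.sin(t),np.cos(t)]]);o=np.array([505.84,180.04])
res=[]
for n in("scene","top"):
    hsv=cv2.cvtColor(snap(n),cv2.COLOR_BGR2HSV).astype(int)
    ys,xs=np.nonzero((hsv[...,1]<45)&(hsv[...,2]>75))
    p=(ray(n,np.c_[xs,ys],86)[:,:2]-o)@R-[-7,-115]
    k=(p[:,1]>50)&(p[:,1]<122)&(abs(p[:,0]-14)<18)
    q=p[k];print(n,k.sum(),"max y",np.sort(q[:,1])[-4:].round(1),"knob",q[q[:,1]>q[:,1].max()-10].mean(0).round(1))
E
```

```text
scene 109 max y [105.7 107.4 107.5 109.2] knob [ 14.7 104. ]
top 183 max y [110.2 112.4 112.5 112.6] knob [ 14.6 107.3]
```

```bash
python3 -c "
from bench import r
print(r.hand_in())"
```

```text
the job is handed in; nothing more can be done
None
```

I handed the job in (no verdict came back): by force and camera checks the panel is home, the square-holed lever is seated on the spindle and turned clockwise to its stop with the dog across behind the panel, and the bystanders were left alone.

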